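# Clamp the housing in the measuring fixture

### The job

Clamp the aluminium housing that lies in the measuring fixture: with a light push of a finger swing the gold clamp strap round over the housing until it meets its stop pin, then press the cam lever all the way down so that it stays down and the rubber pad holds the housing. Only push the clamp, never grip or force it, and leave the housing in its nest and the other things on the bench where they are.

Things in the scene. Friction and masses are not known exactly. Their poses are not given: they have to be found in the camera images.
- fixture: Measuring fixture bolted to the bench: black plate 200 x 240 mm (its x by y), 10 mm thick. Origin: centre of its underside, on the bench; z up. Nest with the housing centred at x 0, y +30 mm. Gold clamp post at x 0, y -55 mm. Stop pin (9 mm across, top at 92 mm) at x +16.5, y -12 mm. Home, the strap points along fixture +y and the lever lies over the -y side; the strap opens towards -x.
- swivel (a joint): Angle of the clamp strap about the vertical post, rad: 0 = home, against the stop pin, nose over the middle of the housing; grows to 2.1 as it swings open (anticlockwise seen from above; at 1.57 the strap points along the fixture's -x axis). Takes 0.1 N m to turn and stays where it is left. The lever turns with the strap. Its stop is firm.
- strap: Gold clamp strap: flat bar 24 mm wide, 12 mm thick, underside 80 and top 92 mm above the bench with the lever up (up to 1 mm lower at some starts, 5 mm lower once clamped), reaching 97 mm from the post axis to its rounded nose. Origin: on the post axis at the bar's underside; y axis along the bar to the nose, z up. A nut and stud end stand 10 mm above the bar at the nose.
- strap_nose (a point): Point in the strap near its nose, 85 mm from the post axis, on the bar's centre line, half-way up the bar (86 mm above the bench while the lever is up); its y axis points along the bar away from the post.
- pad: Round rubber-tipped spring pad, 16 mm across, hanging 17.5 mm under the strap, 85 mm from the post axis; origin: centre of its lower face. Lever up: it clears the top of the housing by about 2 mm; lever down: it presses on it with about 7 N.
- cam_lever (a joint): Angle by which the cam lever has been pushed down, rad: 0 = standing up, 69 degrees above level, leaning away from the strap's nose; 1.2 = fully down, level, pointing straight away from the nose. Starts between 0 and 0.15. Takes about 0.3 N m (4 to 5 N at its paddle), stays where it is left. Pushing it down lowers the strap by 5 mm. Its stop is firm.
- cam_pin (a point): The lever's pivot: on the post axis, 110 mm above the bench. The pivot axis is level, across the strap.
- lever_press (a point): Middle of the upper face of the lever's flat gold paddle (24 mm wide, 34 long, 6 thick, from 58 to 92 mm from the cam pin): 75 mm along the lever from the pin and 3 mm above its middle plane; 113 mm above the bench when fully down, about 181 mm when up. Its y axis points along the lever towards the pin, its z axis out of the upper face (up when down).
- lever_paddle: The paddle at the free end of the cam lever, 24 x 34 x 6 mm; origin at its centre, 75 mm from the cam pin.
- housing: The loose aluminium housing in the nest: block 60 x 44 x 14 mm with a round boss 26 mm across and 8 mm high in the middle; origin: centre of its underside, 38 mm above the bench; top of the boss 60 mm above the bench. It has 1.5 mm play in the nest.
- next_housing: A second, equal housing (60 x 44 x 22 mm) lying on the bench at the fixture's +y side; origin: centre of its underside. Leave alone.
- ring_gauge: Steel ring gauge, 54 mm across, 20 mm high, flat on the bench at the +y side; origin: centre of its underside. Leave alone.
- plug_gauge: Steel plug gauge standing upright on the bench at the fixture's far (+x) side, 26 mm across, 72 mm high; origin: centre of its foot. Leave alone.
- driver: Screwdriver with a red handle, 170 mm long, lying on the bench on the robot's side of the fixture; origin under its middle. Leave alone.
Not all that is in view belongs to the job. What is shaped like the housing but purple or red is not meant.

How it is judged:
On the way, in this order (a step that is already met when the one before it is completed fails the run):
1. the strap stands home against its stop (within 0.07 rad) with the lever still up (joint under 0.4) (value of joint swivel below 0.07 rad and value of joint cam_lever below 0.4 rad), for 0.2 s.
2. the lever is fully down (joint over 1.1) with the strap home and the pad pressing on the housing (over 5 N) (value of joint swivel below 0.08 rad and value of joint cam_lever above 1.1 rad and contact force between pad and housing above 5 N), for 0.2 s.
At the end, for the whole second after the job is handed in: The strap is home (joint within 0.08 rad of the stop), the cam lever is down (joint over 1.1 of 1.2 rad), the pad presses on the housing with more than 5 N, the housing lies flat, still and within 5 mm of where it lay, and the other things are within 12 mm of where they lay (all of step 2 and linear speed of housing below 0.02 m/s and distance of housing from where it was at the start of the episode below 0.005 m and angle between housing's own z axis and vertical below 0.05 rad and distance of each of next_housing, ring_gauge, plug_gauge, driver from where it was at the start of the episode below 0.012 m); the robot touches nothing.
It fails at once if the strap is gripped or forced (more than 45 N of finger force on it) (contact force between the fingers and strap above 45 N).
It fails at once if the lever's paddle is gripped or forced (more than 45 N of finger force on it) (contact force between the fingers and lever_paddle above 45 N).
It fails at once if the housing is lifted or shoved (more than 6 mm from where it lay) (distance of housing from where it was at the start of the episode above 0.006 m).
It fails at once if a thing that should be left alone is moved more than 15 mm (distance of any of next_housing, ring_gauge, plug_gauge, driver from where it was at the start of the episode above 0.015 m).
It also fails if it takes over 58 s, if anything falls off the work surface, if the arm or the gripper's body presses on something with over 40 N, if the wrist force passes 120 N, or if a joint passes its speed limit or range.

### The arm

A 7-joint arm with a two-finger parallel gripper is mounted at the origin on the work surface. World frame = base frame: x ahead of the robot, y to its left, z up, the work surface at z = 0. Lengths are in m, angles in rad, forces in N, time in s.
With the tool pointing down it reaches from about 0.4 to 0.85 m from the base axis. Payload 10.4 kg.
Tool frame: the origin (TCP) lies between the finger pads; the fingertips stand ahead of it and the grasp point (between the pads) lies 5 mm behind it (manip.tip_extent is the z of the fingertips in the tool frame, in m); z points along the fingers, y is the line along which they close (so a half turn about z gives the same grasp; the last joint's range is limited). The gripper opens to 85 mm and grips with 20 to 120 N. Pads are 22 mm wide; open, the fingers measure 114 mm over their backs; the gripper's body (76 mm by 85 mm) begins 54 mm behind the grasp point. The pads swing forward as they close: fully open they stand 13 mm farther back than shut.
Start: joints at [1.164, 0.332, -0.065, 1.46, 0.022, 1.35, -0.088], TCP at [0.234, -0.58, 0.245] pointing down, gripper open.
Joint ranges: [-2.6, 2.6], [-0.5, 2.12], [-1.47, 1.34], [0.16, 2.42], [-1.27, 4.41], [0.06, 2.06], [-2.6, 2.6]. Speed limits (rad/s): [2.22, 2.22, 2.79, 2.79, 3.14, 3.14, 3.14].

### API

Orientations are given as a unit quaternion [x, y, z, w].
In Python, from workcell import status, viewer, manip gives the robot as it stands.
- The arm moves only by the tool play_rows, never from a script. Its argument "plan" is one flat list of numbers, 7 for each row, row after row: the turn, a rotation vector about the tool's x, y, z in degrees, then the shift along the tool's x, y, z in m, then the opening, from 0 (shut) to 1 (fully open). In form: [ax, ay, az, dx, dy, dz, grip, ax, ay, az, dx, dy, dz, grip, ...]. A call has 1 to 20 rows; each row is the pose to reach, as a shift and turn from the pose commanded when the call began, along the tool's axes at that moment; what a row does not reach only later rows make up. A row lasts 1/8 s, in which the tool goes at most 62.5 mm and 10.7 degrees, less where a joint would pass 70% of its speed; a pose out of reach is approached as far as the arm can. A call with a gripper value outside its range is refused whole. The fingers move at their own pace and stop on an object; "squeeze" is the grip in N (left out, the last holds). Time passes only in rows, so rows that repeat a pose let the fingers close. It gives the time, the measured TCP pose, the force, the opening and the grip force at its end, in the units of the state.
- status.get_obs(): the state, without advancing time (a new reading comes with each control period).
- viewer.camera(name): name is "scene" or "top"; returns the picture (420x560x3 uint8, red, green, blue); there is no depth.
- viewer.camera_model(name): a dict with "fx", "fy", "cx", "cy" (pixels), "D" ([k1, k2, p1, p2, k3] as OpenCV has them; the pictures are not rectified), "R" (3x3) and "t" (3): a world point X has camera coordinates R X + t. Camera axes: x right, y down, z forward; pixel columns grow to the right and rows downward; lengths in m; the calibration is good to about 2 mm. A picture is of the moment at which its call begins. camera_model takes no time and is no camera call.
- manip.hand_in(): hands the job in; it is judged then, once.
The state is a dict: "clock": time; "joint_pos": joint angles; "joint_velocities": joint speeds; "tau": joint torques, N m; "position": TCP position; "ee_rot": TCP orientation; "ft_force": force on the tool from outside, world axes, zero at the start; "torque": the same for the moment, N m; "grip_width": opening from 0.0 (shut) to 1.0 (fully open); "grasp_force": force on a finger pad.
Only numpy, scipy, OpenCV 4.12 (cv2) and the standard library are available. Lean on these libraries where they do the work, as an engineer would, in place of code of your own. Each camera call takes 0.05 s, during which the arm holds its last target. There are 200 camera calls.

## Working session

There is one attempt and no reset: what is moved stays moved. The work goes in short steps, Python scripts to look and compute and a tool call to move; the robot and the scene stay as the last step left them, time stands still between calls to the robot, and variables do not carry over. Pictures are saved under pics/ and viewed, at most 10 in all, crops included, and the job is handed in when it is done.

Besides the shell and the picture viewer there is one more tool, called after ">>>" by a JSON object that holds its "name" and its "arguments", one argument or row to a line. play_rows: Moves the arm, as the interface text tells. Its arguments: {"type":"object","properties":{"plan":{"type":"array","items":{"type":"number"}},"squeeze":{"type":"number"}},"required":["plan"]}

```bash
mkdir -p pics; python3 - <<'E'
from workcell import status, viewer, manip
import cv2,numpy as np
o=status.get_obs();print(o['clock'],o['position'],o['ee_rot'],o['grip_width'],manip.tip_extent)
for n in('scene','top'):
    cv2.imwrite(f'pics/{n}0.png',viewer.camera(n)[:,:,::-1]);m=viewer.camera_model(n)
    print(n,m['fx'],m['D'],-np.array(m['R']).T@np.array(m['t']))
E
```

```text
0.0 [ 0.23392384 -0.5791792   0.24450797] [ 9.81635770e-01  1.90763440e-01 -1.53914556e-04 -7.08280860e-04] 1.0028513786537023 0.014
scene 409.2246655384849 [0.01530945 0.         0.         0.         0.        ] [0.93168702 0.44917056 0.69149019]
top 442.02830773028126 [-0.100857  0.        0.        0.        0.      ] [0.41051329 0.09780342 1.07318775]
```

View pics/scene0.png

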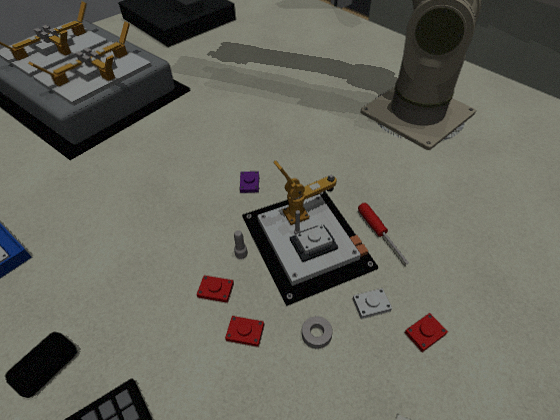

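View pics/top0.png

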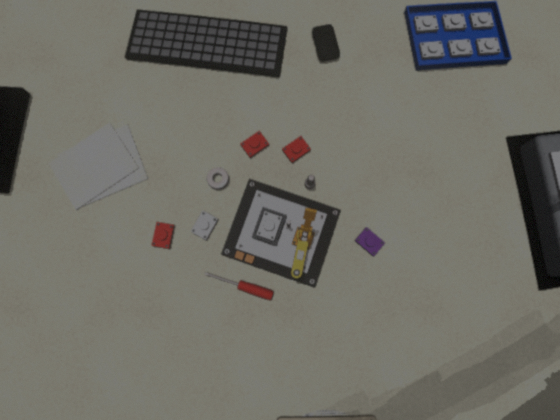

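The scene view shows the fixture at about (310,245) and the top view shows it at about (282,233). In the top view the white next housing is at (205,225), with red ones at (255,145), (296,149) and (163,235), a purple one at (370,241), the ring at (218,178), the plug at (310,182) and the driver at (240,287). The aluminium one in the nest is at (268,226), and the strap is at (300,258), swung open. Next I crop in for detail.

```bash
python3 - <<'E'
import cv2,numpy as np
t=cv2.imread('pics/top0.png')[172:297,215:350];s=cv2.imread('pics/scene0.png')[150:310,235:385]
a=cv2.resize(t,(432,400),interpolation=cv2.INTER_CUBIC);b=cv2.resize(s,(368,400),interpolation=cv2.INTER_CUBIC)
cv2.imwrite('pics/crop0.png',cv2.convertScaleAbs(np.hstack([a,b]),alpha=1.6))
E
```

```text
(no output)
```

View pics/crop0.png

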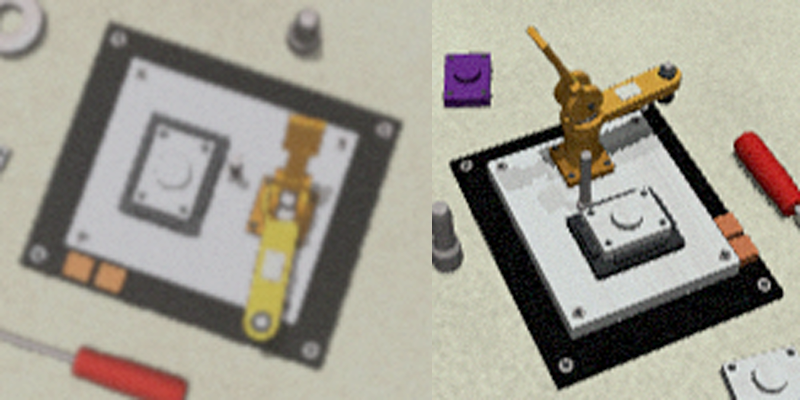

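The crops show, in the top crop, the plate corners at (110,22), (402,122), (322,368) and (22,262), the boss at (172,172) and the strap nut at (261,321). In the scene crop the lever is up, with its tip at (533,32). I fit the fixture pose from these.

```bash
cat > h.py <<'E'
from workcell import status, viewer, manip
import cv2,numpy as np
from scipy.optimize import least_squares
from scipy.spatial.transform import Rotation as R
def proj(n,P):
    m=viewer.camera_model(n);K=np.array([[m['fx'],0,m['cx']],[0,m['fy'],m['cy']],[0,0,1]])
    return cv2.projectPoints(np.float64(P).reshape(-1,1,3),cv2.Rodrigues(np.array(m['R']))[0],np.array(m['t']),K,np.array(m['D']))[0][:,0]
def tow(p,F):
    x,y,a=p;F=np.atleast_2d(F).astype(float);c,s=np.cos(a),np.sin(a)
    return np.c_[x+c*F[:,0]-s*F[:,1],y+s*F[:,0]+c*F[:,1],F[:,2]]
E
python3 - <<'E'
from h import *
T=np.array([[110,22],[402,122],[322,368],[22,262],[172,172]])/3.2+[215,172]-.34
F=np.array([[.1,.12,.01],[.1,-.12,.01],[-.1,-.12,.01],[-.1,.12,.01],[0,.03,.06]])
S=np.array([[450-432,162],[558-432,388],[783-432,292]])/np.array([368/150,2.5])+[235,150]-.3
FS=F[[1,0,3]]
best=None
for a in np.arange(0,6.3,.7):
    r=least_squares(lambda p:np.r_[(proj('top',tow(p,F))-T).ravel(),(proj('scene',tow(p,FS))-S).ravel()],[.45,.08,a])
    if best is None or r.cost<best.cost:best=r
p=best.x;print(p,best.cost,best.fun.round(1));np.save('p.npy',p)
nut=np.array([[261,321]])/3.2+[215,172]-.34;nutS=np.array([[668-432,70]])/np.array([368/150,2.5])+[235,150]-.3
g=lambda q:tow(p,[-.085*np.sin(q[0]),-.055+.085*np.cos(q[0]),.102-.0005])
r=least_squares(lambda q:np.r_[(proj('top',g(q))-nut).ravel(),(proj('scene',g(q))-nutS).ravel()],[1.5]);print('swivel',r.x,r.fun)
th=r.x[0]
tip=np.array([[533-432,32]])/np.array([368/150,2.5])+[235,150]-.3
def lv(q,l=.092):
    e=1.2-q; d=l*np.cos(e); return tow(p,[d*np.sin(th),-.055-d*np.cos(th),.11+l*np.sin(e)])
for q in(0,.1,.2):print(q,proj('scene',lv(q)),tip)
o=status.get_obs();print('tool axes',R.from_quat(o['ee_rot']).as_matrix().round(3),o['clock'])
for n,f in dict(post=[0,-.055,.1],nosehome=[0,.03,.086],nose=[-.085*np.sin(th),-.055+.085*np.cos(th),.086],pin=[.0165,-.012,.092],press=[0,-.13,.113]).items():print(n,tow(p,f)[0].round(4))
E
```

```text
[ 0.54743152  0.10190957 -0.34112935] 3.151824999136102 [-0.5 -0.5  0.5 -0.5 -0.3  0.8 -1.2  0.9  0.3 -0.7 -0.9 -0.1 -0.2 -0.8
  0.4  0. ]
swivel [1.66565772] [-0.80109104  0.0808153   0.09222686 -1.26797961]
0 [[279.99532492 161.48139076]] [[275.86847826 162.5       ]]
0.1 [[275.93802724 164.63161247]] [[275.86847826 162.5       ]]
0.2 [[272.10234006 168.03724771]] [[275.86847826 162.5       ]]
tool axes [[ 0.927  0.374 -0.   ]
 [ 0.374 -0.927  0.001]
 [-0.    -0.001 -1.   ]] 0.1
post [0.529  0.0501 0.1   ]
nosehome [0.5575 0.1302 0.086 ]
nose [0.4466 0.0708 0.086 ]
pin [0.559  0.0851 0.092 ]
press [ 0.5039 -0.0206  0.113 ]
```

```bash
cat >> h.py <<'E'
p=np.load('p.npy')
def pushc(th,r=.075,gap=0.):
    u=np.array([-np.sin(th),np.cos(th)]);n=np.array([np.cos(th),np.sin(th)])
    h=.011*abs(n[0])+.0145*abs(n[1])
    return np.array([0,-.055])+r*u-n*(.012+h+gap)
def rel(fxy,z,o=None):
    o=o or status.get_obs();w=tow(p,[fxy[0],fxy[1],z])[0]
    A=R.from_quat(o['ee_rot']).as_matrix()
    return A.T@(w-o['position'])
def yaw():
    A=R.from_quat(status.get_obs()['ee_rot']).as_matrix();return np.degrees(np.arctan2(A[1,0],A[0,0])-p[2])
E
python3 - <<'E'
from h import *
f=pushc(1.666,gap=.025);print(f,tow(p,[*f,.2]),rel(f,.245),yaw())
E
```

```text
[-0.06967162 -0.11437184] [[0.44351128 0.01743688 0.2       ]] [ 4.17778273e-01 -4.74784139e-01  1.77272264e-04] 41.53731331762122
```

>>> {"name": "play_rows", "arguments": {
  "plan": [0, 0, 8, 0.04, -0.045, 0, 0, 0, 0, 16, 0.08, -0.09, 0, 0, 0, 0, 24, 0.12, -0.137, 0, 0, 0, 0, 32, 0.16, -0.182, 0, 0, 0, 0, 41.5, 0.2, -0.228, 0, 0, 0, 0, 41.5, 0.24, -0.273, 0, 0, 0, 0, 41.5, 0.28, -0.319, 0, 0, 0, 0, 41.5, 0.32, -0.364, 0, 0, 0, 0, 41.5, 0.36, -0.41, 0, 0, 0, 0, 41.5, 0.4, -0.455, 0, 0, 0, 0, 41.5, 0.418, -0.475, 0, 0, 0, 0, 41.5, 0.418, -0.475, 0, 0, 0, 0, 41.5, 0.418, -0.475, 0, 0, 0, 0, 41.5, 0.418, -0.475, 0, 0, 0, 0, 41.5, 0.418, -0.475, 0, 0, 0, 0, 41.5, 0.418, -0.475, 0, 0]
}}

```text
clock: 2.1
position: [0.4437, 0.017, 0.2453]
ee_rot: [0.985, -0.17, 0.0, 0.0]
ft_force: [-0.4, 0.7, 0.1]
grip_width: 0.001
grasp_force: 0.0
```

```bash
python3 - <<'E'
from h import *
o=status.get_obs();print(o['position'],o['joint_pos'],o['grip_width'],o['ft_force'],manip.tip_extent,yaw(),R.from_quat(o['ee_rot']).as_matrix().round(3))
a=cv2.resize(viewer.camera('top')[150:310,205:365],(480,480));b=cv2.resize(viewer.camera('scene')[110:310,235:385],(320,480))
cv2.imwrite('pics/e1.png',cv2.convertScaleAbs(np.hstack([a,b])[:,:,::-1],alpha=1.5))
E
```

```text
[0.44371705 0.01703218 0.24533383] [ 0.55139789 -0.04384734 -0.66363819  1.87936168 -0.02782913  1.29679227
 -2.01630486] 0.0006337750800440411 [-0.38607952  0.69885574  0.1058881 ] 0.014 -0.007738999765399022 [[ 0.942 -0.335  0.   ]
 [-0.335 -0.942 -0.   ]
 [ 0.     0.    -1.   ]]
```

View pics/e1.png

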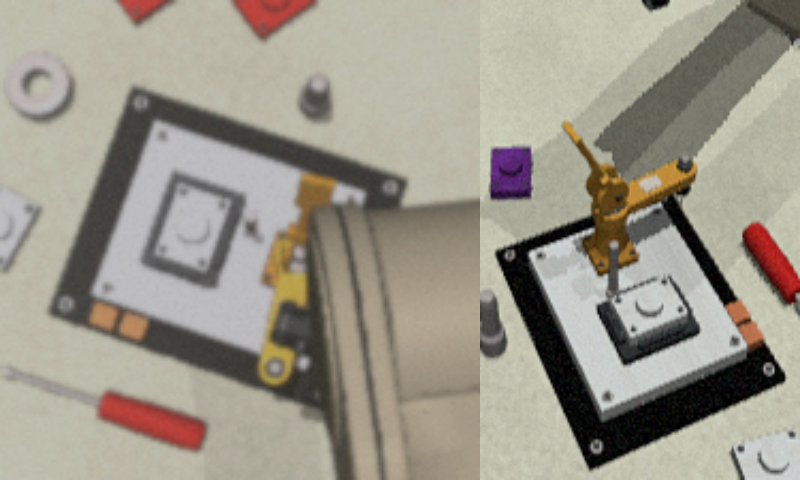

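```bash
python3 - <<'E'
from h import *
o=status.get_obs();P=o['position'];T=[P,P-[0,0,.014],P+[0,0,.06]]
for n in('top','scene'):print(n,proj(n,T))
print((proj('top',T)-[205,150])*3)
cv2.imwrite('pics/s2.png',cv2.convertScaleAbs(viewer.camera('scene')[:,:,::-1],alpha=1.5))
E
```

```text
top [[326.31114807 270.41038364]
 [325.59944299 270.71627246]
 [329.65233682 268.97367668]]
scene [[316.69512572 105.10586326]
 [316.30736156 111.48682602]
 [318.49300405  75.55576518]]
[[363.93344422 361.23115091]
 [361.79832896 362.14881739]
 [373.95701047 356.92103004]]
```

View pics/s2.png

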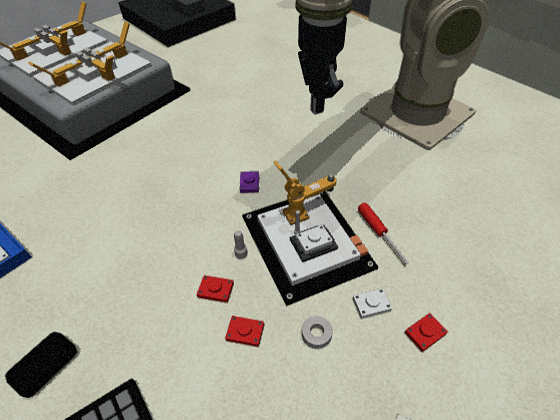

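The shut fingertip is at (317,112) and the projection predicts (316,111), so the frame is confirmed. The strap still stands open. I lower behind the strap and work out the swing rows.

>>> {"name": "play_rows", "arguments": {
  "plan": [0, 0, 0, 0, 0, 0.05, 0, 0, 0, 0, 0, 0, 0.1, 0, 0, 0, 0, 0, 0, 0.14, 0, 0, 0, 0, 0, 0, 0.158, 0, 0, 0, 0, 0, 0, 0.158, 0]
}}

```text
clock: 2.88
position: [0.4429, 0.0175, 0.0863]
ee_rot: [0.986, -0.169, -0.001, -0.0]
ft_force: [0.3, 0.6, 0.0]
grip_width: 0.001
grasp_force: 0.0
```

```bash
python3 - <<'E'
from h import *
o=status.get_obs();print(o['position'],o['ft_force'],o['grip_width'])
for th in [1.75]+list(np.arange(1.6,.05,-.1))+[.1,.05,0]:print(round(th,2),(rel(pushc(th),o['position'][2],o)*1000).round(1))
E
```

```text
[0.4428957  0.01747745 0.08631306] [0.30303335 0.56142669 0.02646907] 0.0006481451296319619
1.75 [  1.5 -18.4  -0. ]
1.6 [ -3.9 -30.5   0. ]
1.5 [ -6.4 -37.7   0. ]
1.4 [ -8.4 -44.5   0. ]
1.3 [ -9.7 -51.7   0. ]
1.2 [-10.3 -59.2   0. ]
1.1 [-10.1 -66.9   0. ]
1.0 [ -9.1 -74.7   0. ]
0.9 [ -7.2 -82.5  -0. ]
0.8 [ -4.4 -90.2  -0. ]
0.7 [ -0.7 -97.7  -0. ]
0.6 [   3.8 -104.9   -0. ]
0.5 [ 9.300e+00 -1.116e+02 -1.000e-01]
0.4 [ 1.560e+01 -1.178e+02 -1.000e-01]
0.3 [ 2.260e+01 -1.233e+02 -1.000e-01]
0.2 [ 3.030e+01 -1.279e+02 -1.000e-01]
0.1 [ 3.860e+01 -1.317e+02 -1.000e-01]
0.1 [ 3.860e+01 -1.317e+02 -1.000e-01]
0.05 [  42.9 -133.2   -0.2]
0 [  47.4 -134.5   -0.2]
```

>>> {"name": "play_rows", "arguments": {
  "plan": [0, 0, 0, 0, -0.01, 0, 0, 0, 0, 0, -0.001, -0.02, 0, 0, 0, 0, 0, -0.004, -0.03, 0, 0, 0, 0, 0, -0.006, -0.038, 0, 0, 0, 0, 0, -0.008, -0.045, 0, 0, 0, 0, 0, -0.01, -0.052, 0, 0, 0, 0, 0, -0.01, -0.059, 0, 0, 0, 0, 0, -0.01, -0.067, 0, 0, 0, 0, 0, -0.009, -0.075, 0, 0, 0, 0, 0, -0.007, -0.082, 0, 0, 0, 0, 0, -0.004, -0.09, 0, 0, 0, 0, 0, 0, -0.098, 0, 0, 0, 0, 0, 0.004, -0.105, 0, 0, 0, 0, 0, 0.009, -0.112, 0, 0, 0, 0, 0, 0.016, -0.118, 0, 0, 0, 0, 0, 0.023, -0.123, 0, 0, 0, 0, 0, 0.023, -0.123, 0, 0, 0, 0, 0, 0.023, -0.123, 0, 0]
}}

```text
clock: 5.12
position: [0.5066, 0.1259, 0.0874]
ee_rot: [0.986, -0.169, 0.0, -0.0]
ft_force: [-0.5, 0.0, 0.9]
grip_width: 0.0
grasp_force: 0.0
```

```bash
python3 - <<'E'
from h import *
o=status.get_obs();print(o['position'],o['ft_force'])
for th in [.3,.2,.1,.05,0]:print(round(th,2),(rel(pushc(th),o['position'][2],o)*1000).round(1))
a=cv2.resize(viewer.camera('top')[160:300,215:355],(400,400));b=cv2.resize(viewer.camera('scene')[110:310,235:385],(300,400))
cv2.imwrite('pics/e3.png',cv2.convertScaleAbs(np.hstack([a,b])[:,:,::-1],alpha=1.5))
E
```

```text
[0.50663301 0.12587293 0.08737789] [-0.45100658  0.0334251   0.94839177]
0.3 [-1.3  0.2 -0. ]
0.2 [ 6.4 -4.5  0. ]
0.1 [14.7 -8.2  0. ]
0.05 [19.  -9.8  0. ]
0 [ 23.5 -11.    0. ]
```

View pics/e3.png

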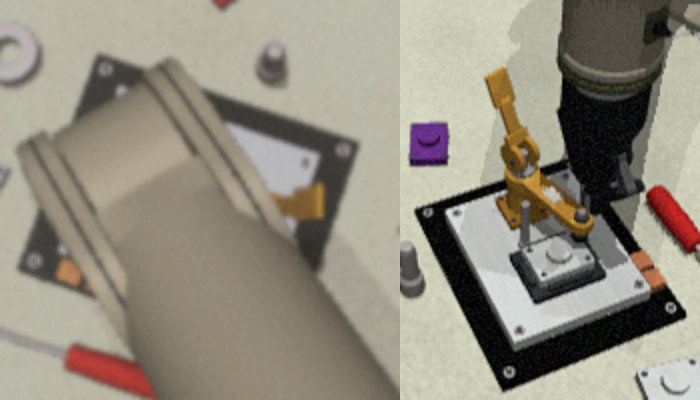

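The strap has followed the finger: its nose is at crop (583,220), nearly over the boss, and the lever is still up. I bring it to the stop gently.

>>> {"name": "play_rows", "arguments": {
  "plan": [0, 0, 0, 0.004, -0.003, 0, 0, 0, 0, 0, 0.007, -0.005, 0, 0, 0, 0, 0, 0.011, -0.007, 0, 0, 0, 0, 0, 0.015, -0.008, 0, 0, 0, 0, 0, 0.018, -0.009, 0, 0, 0, 0, 0, 0.02, -0.01, 0, 0, 0, 0, 0, 0.02, -0.01, 0, 0]
}}

```text
clock: 6.1
position: [0.5289, 0.1285, 0.0873]
ee_rot: [0.986, -0.169, 0.0, -0.0]
ft_force: [-0.6, 0.3, -0.4]
grip_width: -0.003
grasp_force: 0.1
```

>>> {"name": "play_rows", "arguments": {
  "plan": [0, 0, 0, 0.001, 0, 0, 0, 0, 0, 0, 0.002, 0, 0, 0, 0, 0, 0, 0.002, 0, 0, 0]
}}

```text
clock: 6.48
position: [0.5307, 0.128, 0.0874]
ee_rot: [0.986, -0.169, 0.0, -0.0]
ft_force: [-0.6, 0.3, 0.3]
grip_width: 0.001
grasp_force: 0.6
```

>>> {"name": "play_rows", "arguments": {
  "plan": [0, 0, 0, 0.001, 0, 0, 0, 0, 0, 0, 0.002, 0, 0, 0, 0, 0, 0, 0.002, 0, 0, 0]
}}

```text
clock: 6.85
position: [0.5322, 0.1274, 0.0872]
ee_rot: [0.986, -0.169, -0.0, -0.0]
ft_force: [-3.1, 2.1, 1.0]
grip_width: -0.002
grasp_force: 2.0
```

>>> {"name": "play_rows", "arguments": {
  "plan": [0, 0, 0, 0.001, 0, 0, 0, 0, 0, 0, 0.002, 0, 0, 0, 0, 0, 0, 0.002, 0, 0, 0]
}}

```text
clock: 7.22
position: [0.5329, 0.1272, 0.087]
ee_rot: [0.986, -0.169, -0.001, 0.0]
ft_force: [-8.6, 5.0, 2.6]
grip_width: -0.004
grasp_force: 4.7
```

Contact with the stop is at about 10 N, so the strap is home. I back off and rise, then plan the lever arc.

>>> {"name": "play_rows", "arguments": {
  "plan": [0, 0, 0, -0.015, 0, 0, 0, 0, 0, 0, -0.03, 0, 0, 0, 0, 0, 0, -0.03, 0, -0.05, 0, 0, 0, 0, -0.03, 0, -0.1, 0, 0, 0, 0, -0.03, 0, -0.14, 0, 0, 0, 0, -0.03, 0, -0.14, 0, 0, 0, 0, -0.03, 0, -0.14, 0]
}}

```text
clock: 8.1
position: [0.5055, 0.1362, 0.2267]
ee_rot: [0.986, -0.17, 0.0, 0.0]
ft_force: [0.4, 0.2, -0.8]
grip_width: 0.004
grasp_force: 0.0
```

```bash
python3 - <<'E'
from h import *
o=status.get_obs();print(o['position'],o['ft_force'],yaw())
print('entry',(rel([0,-.045],.222+.014)*1000).round(1),(rel([0,-.045],.170+.014)*1000).round(1))
for q in np.arange(0,1.21,.1):
    e=1.2-q;l=.072+.014*q/1.2
    y=-.055-l*np.cos(e)+.003*np.sin(e)+.0145; z=.11+l*np.sin(e)+.003*np.cos(e)+.014
    print(round(q,1),(rel([0,y],z,o)*1000).round(1))
a=cv2.resize(viewer.camera('top')[160:300,215:355],(400,400));b=cv2.resize(viewer.camera('scene')[110:310,235:385],(300,400))
cv2.imwrite('pics/e4.png',cv2.convertScaleAbs(np.hstack([a,b])[:,:,::-1],alpha=1.5))
E
```

```text
[0.5055491  0.13616428 0.22666387] [ 0.38129635  0.20207294 -0.7628685 ] 0.02426117660543465
entry [50.9 63.3 -9.3] [50.9 63.3 42.7]
0.0 [50.9 82.1 34.6]
0.1 [50.9 89.3 36.2]
0.2 [50.9 96.4 38.6]
0.3 [ 50.9 103.3  41.8]
0.4 [ 50.9 110.   45.7]
0.5 [ 50.9 116.3  50.3]
0.6 [ 50.9 122.2  55.7]
0.7 [ 50.9 127.6  61.7]
0.8 [ 50.9 132.5  68.4]
0.9 [ 50.9 136.6  75.6]
1.0 [ 50.9 140.1  83.2]
1.1 [ 50.9 142.8  91.3]
1.2 [ 50.9 144.7  99.8]
```

View pics/e4.png

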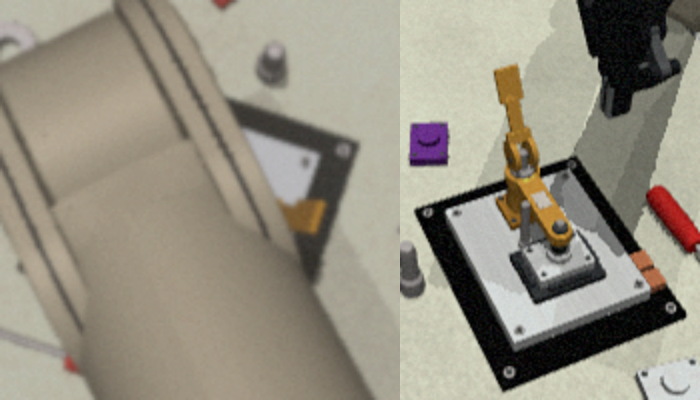

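The strap is home over the boss, with its nose at crop (560,230), and the lever is up and clear. I move the finger in between the lever and the strap, then start the arc.

>>> {"name": "play_rows", "arguments": {
  "plan": [0, 0, 0, 0.01, 0.01, -0.009, 0, 0, 0, 0, 0.03, 0.035, -0.009, 0, 0, 0, 0, 0.051, 0.063, -0.009, 0, 0, 0, 0, 0.051, 0.063, 0.01, 0, 0, 0, 0, 0.051, 0.063, 0.03, 0, 0, 0, 0, 0.051, 0.072, 0.035, 0, 0, 0, 0, 0.051, 0.082, 0.036, 0, 0, 0, 0, 0.051, 0.089, 0.037, 0, 0, 0, 0, 0.051, 0.096, 0.039, 0, 0, 0, 0, 0.051, 0.103, 0.042, 0, 0, 0, 0, 0.051, 0.11, 0.046, 0, 0, 0, 0, 0.051, 0.11, 0.046, 0]
}}

```text
clock: 9.7
position: [0.5172, 0.0151, 0.181]
ee_rot: [0.985, -0.17, -0.0, 0.0]
ft_force: [-0.4, 1.0, 0.4]
grip_width: 0.001
grasp_force: 0.1
```

```bash
python3 - <<'E'
from h import *
o=status.get_obs();print(o['position'],o['ft_force'],yaw())
for q in np.arange(.4,1.21,.1):
    e=1.2-q;l=.072+.014*q/1.2
    y=-.055-l*np.cos(e)+.003*np.sin(e)+.0145; z=.11+l*np.sin(e)+.003*np.cos(e)+.014
    print(round(q,1),(rel([0,y],z,o)*1000).round(1))
b=cv2.resize(viewer.camera('scene')[110:310,235:385],(450,600))
cv2.imwrite('pics/e5.png',cv2.convertScaleAbs(b[:,:,::-1],alpha=1.5))
E
```

```text
[0.51716513 0.01510232 0.18096468] [-0.44202623  1.00353999  0.3836667 ] -0.0016058782807243186
0.4 [-0.5 -0.2 -0.1]
0.5 [-0.5  6.2  4.5]
0.6 [-0.5 12.1  9.9]
0.7 [-0.5 17.5 15.9]
0.8 [-0.5 22.3 22.5]
0.9 [-0.5 26.5 29.7]
1.0 [-0.5 30.  37.4]
1.1 [-0.5 32.7 45.5]
1.2 [-0.5 34.5 54. ]
```

View pics/e5.png

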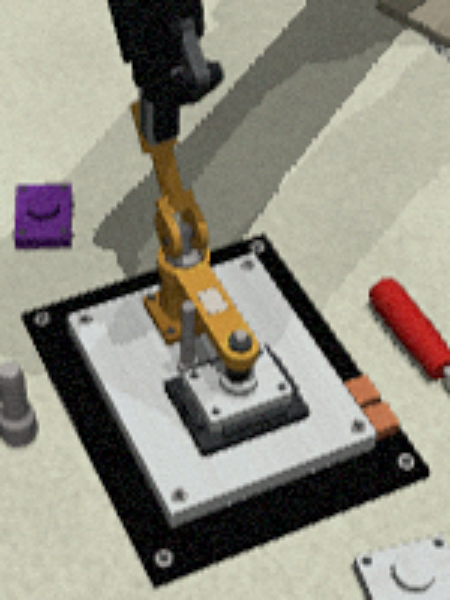

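The fingertip is at the paddle, crop (158,135), and the strap is still home. I continue down the arc.

>>> {"name": "play_rows", "arguments": {
  "plan": [0, 0, 0, 0, 0.006, 0.004, 0, 0, 0, 0, 0, 0.012, 0.01, 0, 0, 0, 0, 0, 0.0175, 0.016, 0, 0, 0, 0, 0, 0.022, 0.022, 0, 0, 0, 0, 0, 0.0265, 0.03, 0, 0, 0, 0, 0, 0.03, 0.037, 0, 0, 0, 0, 0, 0.033, 0.045, 0, 0, 0, 0, 0, 0.033, 0.045, 0]
}}

```text
clock: 10.75
position: [0.5058, -0.0162, 0.1354]
ee_rot: [0.985, -0.17, -0.001, 0.0]
ft_force: [1.6, -0.3, -0.3]
grip_width: -0.0
grasp_force: 0.0
```

>>> {"name": "play_rows", "arguments": {
  "plan": [0, 0, 0, 0, 0.001, 0.003, 0, 0, 0, 0, 0, 0.002, 0.006, 0, 0, 0, 0, 0, 0.002, 0.007, 0, 0, 0, 0, 0, 0.002, 0.007, 0]
}}

```text
clock: 11.25
position: [0.5057, -0.0173, 0.1293]
ee_rot: [0.986, -0.169, -0.0, 0.0]
ft_force: [0.1, 0.8, 1.5]
grip_width: -0.001
grasp_force: 0.7
```

>>> {"name": "play_rows", "arguments": {
  "plan": [0, 0, 0, 0, 0, 0.001, 0, 0, 0, 0, 0, 0, 0.002, 0, 0, 0, 0, 0, 0, 0.002, 0]
}}

```text
clock: 11.62
position: [0.5057, -0.0174, 0.1272]
ee_rot: [0.986, -0.169, 0.0, 0.0]
ft_force: [0.7, 0.7, 1.8]
grip_width: 0.005
grasp_force: 1.0
```

```bash
python3 - <<'E'
from h import *
b=cv2.resize(viewer.camera('scene')[110:310,235:385],(450,600))
cv2.imwrite('pics/e6.png',cv2.convertScaleAbs(b[:,:,::-1],alpha=1.5))
E
```

```text
(no output)
```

View pics/e6.png

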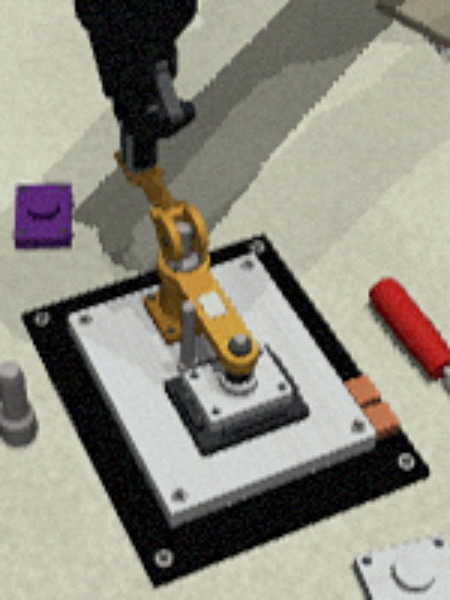

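The finger is on the paddle at (140,165) and the lever is nearly level. I keep pressing in 1 mm steps until it meets the stop.

>>> {"name": "play_rows", "arguments": {
  "plan": [0, 0, 0, 0, 0, 0.001, 0, 0, 0, 0, 0, 0, 0.002, 0, 0, 0, 0, 0, 0, 0.002, 0]
}}

```text
clock: 12.05
position: [0.5061, -0.0175, 0.126]
ee_rot: [0.986, -0.17, 0.0, 0.0]
ft_force: [-2.4, -0.0, 10.2]
grip_width: 0.002
grasp_force: 5.1
```

>>> {"name": "play_rows", "arguments": {
  "plan": [0, 0, 0, 0, 0, 0.001, 0, 0, 0, 0, 0, 0, 0.001, 0]
}}

```text
clock: 12.3
position: [0.5063, -0.0176, 0.1255]
ee_rot: [0.986, -0.17, 0.001, 0.0]
ft_force: [-3.2, -0.0, 14.0]
grip_width: -0.0
grasp_force: 7.4
```

The paddle is firm at 14 N with the tip at 112 mm, so it is on the stop. I retreat straight up and clear.

>>> {"name": "play_rows", "arguments": {
  "plan": [0, 0, 0, 0, 0, 0, 0, 0, 0, 0, 0, 0, 0, 0, 0, 0, 0, 0, 0, -0.01, 0, 0, 0, 0, 0, 0, -0.04, 0, 0, 0, 0, 0, 0, -0.09, 0, 0, 0, 0, -0.05, 0.05, -0.14, 0, 0, 0, 0, -0.08, 0.1, -0.14, 0, 0, 0, 0, -0.08, 0.15, -0.14, 0, 0, 0, 0, -0.08, 0.15, -0.14, 0, 0, 0, 0, -0.08, 0.15, -0.14, 0]
}}

```text
clock: 13.55
position: [0.3803, -0.1318, 0.2644]
ee_rot: [0.985, -0.17, 0.0, 0.0]
ft_force: [-0.8, 0.3, 0.5]
grip_width: 0.005
grasp_force: 0.0
```

```bash
python3 - <<'E'
from h import *
for n,k in(('top',[-.0,-.055-.075,.113]),('scene',[0,-.147,.113])):print(n,proj(n,tow(p,k)),proj(n,tow(p,[0,.03,.097])))
a=cv2.resize(viewer.camera('top')[160:300,200:340],(400,400));b=cv2.resize(viewer.camera('scene')[150:310,235:385],(400,400))
cv2.imwrite('pics/e7.png',cv2.convertScaleAbs(np.hstack([a,b])[:,:,::-1],alpha=1.5))
E
```

```text
top [[337.15918636 244.97413998]] [[268.16540294 222.32604586]]
scene [[276.99985861 158.7432934 ]] [[314.48175357 222.68633461]]
```

View pics/e7.png

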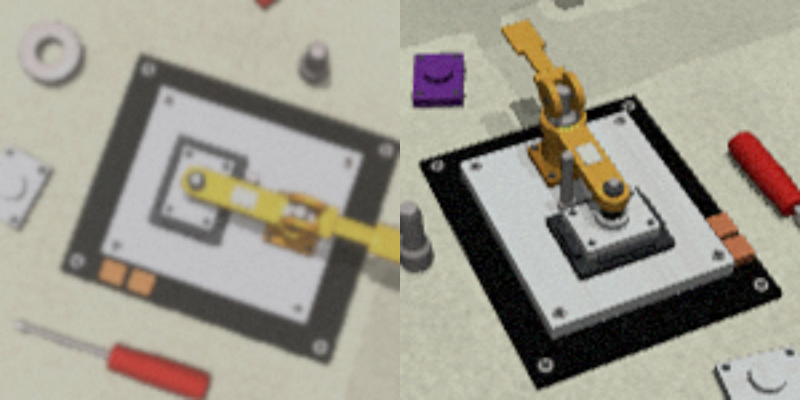

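In the final view the nut is at (195,180), where the home pose predicts (195,178). The paddle end is at (515,25), where full-down predicts (512,22). The housing is in its nest and everything else looks undisturbed.

```bash
python3 -c "
from workcell import manip
print(manip.hand_in())"
```

```text
the job is handed in; nothing more can be done
None
```

The job is handed in: the strap was swung home against its stop pin, the cam lever was pressed fully down and stayed down after release, and the arm is clear; pad force on the housing wasn't measured, and no verdict came back.

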